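# Probe the yellow-ringed test pad with the spring-tipped pen

### The job

Take the red spring-tipped test pen out of its stand and hold its tip on the brass spot inside the yellow ring on the sloping circuit board: pen square to the board, pressed lightly so that the sprung tip goes in about half-way (7 mm of its 14 mm), never jammed hard against the board. Do not touch the blue- or white-ringed pads with it, and leave the other things on the desk where they are. Finish like that: still gripping the pen and holding it still on the spot, not letting go.

Things in the scene. Friction and masses are not known exactly. Their poses are not given: they have to be found in the camera images.
- pen_grip (a point): Centre of the handle of the loose red test pen (round, straight, 55 g), which starts upright in its stand, tip down. Handle: cylinder 18 mm thick, 80 mm long, this point mid-way on its axis; z points from tip to handle end. Below it: a flange 28 mm wide, 4 mm thick (underside 44 mm below this point, resting on the stand's rim), a black nose 14 mm thick, 40 mm long, and the sprung tip.
- pen_tip (a point): The very end of the pen's sprung tip (brass ball 5 mm wide on a thin steel pin), on the pen's axis, 110 mm from the centre of the handle with the spring relaxed, 96 mm when fully in. z points along the pen towards the handle.
- pen_plunger (a joint): How far the sprung tip is pushed into the pen, in m: 0 relaxed (26 mm of pin stand out of the nose), 0.014 fully in. Pushing takes 0.75 N to start and 0.25 N more per mm: 2.5 N at 7 mm, 4.3 N at 14 mm, where it comes to a hard stop.
- pen_stand: Fixed grey upright tube, 30 mm outside, on a round dark foot 76 mm wide. Origin: centre of its underside on the desk. Rim 80 mm above the desk; bore 18 mm wide, open upward; the pen's nose and tip hang freely in it, so the pen lifts straight out; its tip clears the rim when the pen has been raised 66 mm.
- board_cradle: Fixed grey and aluminium cradle, 116 (x) by 150 mm (y), with a green circuit board 100 x 140 mm that slopes 20 degrees: low edge at the cradle's -x side (towards the robot), high edge at +x. Origin: centre of its underside on the desk, z up. Board centre 50 mm above the desk; parts on it rise at most 9 mm over its face.
- spot_yellow (a point): THE TARGET: centre of the face of the brass spot, 16 mm wide, inside the yellow ring (26 mm outside) on the board, about 1.5 mm over the board's face and 53 mm above the desk. z is the outward normal of the sloping board: hold the pen's axis along it. The three ringed pads lie in a level row across the middle of the board, 34 mm apart, in any order.
- spot_blue (a point): Centre of the brass spot inside the blue ring, same size and frame as the yellow one: not to be touched.
- spot_white (a point): Centre of the brass spot inside the white ring, same size and frame as the yellow one: not to be touched.
- loupe: Black eye loupe, 40 mm across, 32 mm high, standing loose on the desk; bystander. Origin: centre of its underside.
- amber_tape: Roll of amber tape lying flat, 52 mm across, 18 mm high; loose bystander. Origin: centre of its underside.
- screw_dish: Round grey dish, 76 mm across, 16 mm high; loose bystander. Origin: centre of its underside.
- long_nose: Long-nose pliers with blue handles lying flat, 149 x 42 x 14 mm; loose bystander. Origin: centre of its underside.
Mind the look-alikes: they are no part of the job. What is shaped like the part that bears pen_grip but orange, purple or turquoise is not meant.

How it is judged:
By the outcome, as a careful person would: the job done as asked, in the order asked, and still so for the second after the job is handed in, while the arm keeps its last pose, push and grip.
It also fails if it takes over 38 s, if anything falls off the work surface, if the arm or the gripper's body presses on something with over 40 N, if the wrist force passes 120 N, or if a joint passes its speed limit or range.

### The arm

A 6-joint arm with a two-finger parallel gripper is mounted at the origin on a cart in front of the work surface, level with it; the furniture and walls round the work are solid. World frame = base frame: x ahead of the robot, y to its left, z up, the work surface at z = 0. Lengths are in m, angles in rad, forces in N, time in s.
With the tool pointing down it reaches from about 0.375 to 0.9 m from the base axis. Payload 3.1 kg.
Tool frame: the origin (TCP) lies midway between the tips of the shut fingers; the grasp point (between the pads) lies 19 mm behind it; z points along the fingers, y is the line along which they close (so a half turn about z gives the same grasp; the last joint's range is limited). The gripper opens to 85 mm and grips with 20 to 120 N. Pads are 22 mm wide; open, the fingers measure 114 mm over their backs; the gripper's body (76 mm by 85 mm) begins 54 mm behind the grasp point. The pads swing forward as they close: fully open they stand 13 mm farther back than shut.
Start: joints at [1.151, 0.527, 1.433, -0, 1.181, -0.178], TCP at [0.149, 0.607, 0.231] pointing down, gripper open.
Joint ranges: [-3.08, 3.08], [-0.75, 2.2], [0.22, 2.44], [-1.43, 4.57], [0, 2.65], [-2.85, 2.85]. Speed limits (rad/s): [2.79, 2.79, 3.14, 3.14, 3.14, 3.14].

### API

Orientations are given as a rotation vector (axis times angle).
In Python, from workcell import status, get_image, r gives the robot as it stands. The module is installed in compiled form; this text tells all that it offers.
- The arm moves only by the shell command python3 -m jog 'ROWS' [OPENING] [FORCE]. ROWS is JSON, a list of rows, each an object with "xyz": the shift along the tool's x, y, z in units of 0.05 m (1.0 is 0.05 m), a list of three; "spin": the turn about the tool's z in units of 6 degrees (1.0 is 6 degrees). In form: [{"xyz": [tx, ty, tz], "spin": spin}, ...]. A call has 1 to 20 rows; each row shifts and turns the commanded pose from where the row before left it, along the tool's axes as they then stand; what a row does not reach is not made up. A row lasts 1/8 s, in which the tool goes at most 62.5 mm and 10.7 degrees, less where a joint would pass 70% of its speed; a pose out of reach is approached as far as the arm can. A call with a number of a shift or a turn outside -1 to 1 is refused whole. A call with a gripper value outside its range is refused whole. OPENING is the gripper's target within -1 to 1 (fully open at 1, half-way at 0, shut at -1), set as the call begins (- or left out, the last holds). The fingers move at their own pace and stop on an object; FORCE is the grip in N (left out, the last holds). Time passes only in rows, so rows that do not move let the fingers close. It gives the time, the measured TCP pose, the force, the opening and the grip force at its end, in the units of the state.
- status.state(): the state, without advancing time (a new reading comes with each control period).
- get_image(name): name is "scene" or "side" or "wrist"; returns a dict with "pixels" (384x512x3 uint8, red, green, blue), "depth" (384x512 float32, m along the optical axis (not along the pixel's ray), 0 where there is no reading), "fx", "fy", "cx", "cy" (pixels), "k1" (the pictures are not rectified: a ray, as slopes to the right and down, at radius r is drawn at 1 + k1 r^2 times it, then the intrinsics apply), "extrinsics" (4x4, takes a point from world to camera coordinates). Camera axes: x right, y down, z forward; pixel columns grow to the right and rows downward; lengths in m; the calibration is good to about 2 mm. A picture is of the moment at which its call begins.
- r.finish_job(): hands the job in; it is judged then, once.
The state is a dict: "time": time; "joint_pos": joint angles; "dq": joint speeds; "tau": joint torques, N m; "ee_pos": TCP position; "ee_rot": TCP orientation; "force": force on the tool from outside, world axes, zero at the start; "ft_torque": the same for the moment, N m; "width": finger opening in m; "finger_force": force on a finger pad.
Only numpy, scipy, OpenCV 4.12 (cv2) and the standard library are available. Lean on these libraries where they do the work, as an engineer would, in place of code of your own. Each camera call takes 0.05 s, during which the arm holds its last target. There are 200 camera calls.

## Working session

There is one attempt and no reset: what is moved stays moved. The work goes in short steps, Python scripts to look and compute and a shell command to move; the robot and the scene stay as the last step left them, time stands still between calls to the robot, and variables do not carry over. Pictures are saved under pics/ and viewed, at most 10 in all, crops included, and the job is handed in when it is done.

```bash
mkdir -p pics
cat > h.py <<'E'
import numpy as np,cv2
from workcell import status,get_image,r
from scipy.spatial.transform import Rotation as R
def K(im): return np.array([[im['fx'],0,im['cx']],[0,im['fy'],im['cy']],[0,0,1.]])
def ray(im,uv):
    D=np.array([im['k1'],0,0,0.]); n=cv2.undistortPoints(np.array([[uv]],float),K(im),D)[0,0]
    E=np.array(im['extrinsics']); d=E[:3,:3].T@np.array([n[0],n[1],1.]); o=-E[:3,:3].T@E[:3,3]; return o,d
def onz(im,uv,z):
    o,d=ray(im,uv); return o+d*(z-o[2])/d[2]
def pt(im,uv):
    o,d=ray(im,uv); u,v=map(int,map(round,uv)); return o+d*im['depth'][v,u]
def proj(im,p):
    E=np.array(im['extrinsics']); c=E[:3,:3]@p+E[:3,3]; n=c[:2]/c[2]; n=n*(1+im['k1']*(n@n)); return n[0]*im['fx']+im['cx'],n[1]*im['fy']+im['cy']
def save(im,f,crop=None,s=1):
    p=im['pixels'][:,:,::-1]
    if crop: a,b,c,d=crop; p=p[b:d,a:c]
    cv2.imwrite('pics/'+f,cv2.resize(p,None,fx=s,fy=s,interpolation=cv2.INTER_CUBIC))
E
python3 - <<'E'
from h import *
for n in('scene','side'):
    im=get_image(n); save(im,n+'0.png'); np.save(n+'0.npy',im,allow_pickle=True)
    E=np.array(im['extrinsics']); print(n,-E[:3,:3].T@E[:3,3],E[2,:3],im['fx'],im['k1'])
print(status.state())
E
```

```text
scene [-0.00465572 -0.32775483  0.62283335] [ 0.69464665  0.31956997 -0.64446959] 348.207329080095 -0.1006810840922316
side [0.29724251 0.6668384  0.80411536] [ 0.26868022 -0.68871287 -0.67341334] 359.39351531509794 -0.022115678643605807
{'time': 0.1, 'joint_pos': array([ 1.15148932e+00,  5.28371422e-01,  1.43379271e+00, -2.32037787e-05,
        1.18139503e+00, -1.78517573e-01]), 'dq': array([-0.00188895,  0.00015929, -0.00297227,  0.00037924, -0.00041343,
       -0.00020289]), 'tau': array([ 9.93172785e-05, -4.43303633e+01, -1.78585947e+01, -2.24416344e-04,
        3.84495535e-03,  2.75158686e-05]), 'ee_pos': array([0.14876184, 0.60636624, 0.23042667]), 'ee_rot': array([-3.77237056e-01, -3.11829736e+00,  2.96140557e-03]), 'force': array([-0.59818649,  0.97404636,  0.22580475]), 'ft_torque': array([0.00530722, 0.0081676 , 0.01415347]), 'finger_force': 0.0, 'width': 0.08520352042146423}
```

View pics/scene0.png

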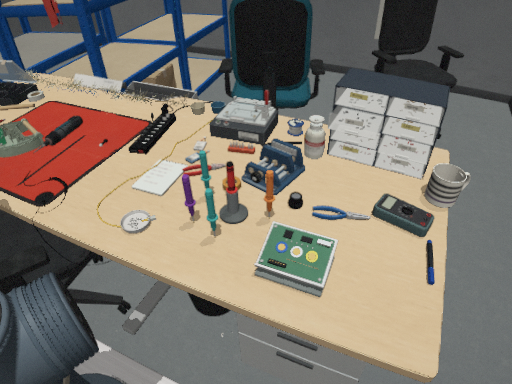

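View pics/side0.png

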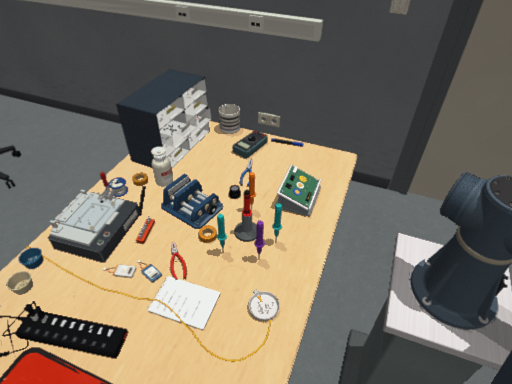

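The scene view shows the red pen at about (231,180) in its stand, whose foot is at (233,212). The board is at (297,255), with the yellow ring rightmost at (312,257). Look-alike pens surround the pen: orange (269,190), purple (188,195) and turquoise (205,165) and (211,210). In the side view the red pen is at (247,203) and the board at (299,189).

The tool can only point down, so I'll have to tilt the pen 20° inside the grip by levering it against the stand's rim.

Run:
```python
from h import *
S={n:np.load(n+'0.npy',allow_pickle=True).item() for n in('scene','side')}
roi={'scene':(170,140,350,300),'side':(190,150,330,270)}
cols={'red':[(0,4),(176,180)],'orange':[(6,14)],'purple':[(130,150)],'turq':[(85,98)],'yellow':[(23,33)],'blue':[(100,118)]}
for n,im in S.items():
    hsv=cv2.cvtColor(im['pixels'],cv2.COLOR_RGB2HSV); a,b,c,d=roi[n]
    for k,hr in cols.items():
        m=np.zeros(hsv.shape[:2],np.uint8)
        for lo,hi in hr: m|=cv2.inRange(hsv,(lo,150,60),(hi,255,255))
        mm=np.zeros_like(m); mm[b:d,a:c]=m[b:d,a:c]
        N,L,st,ce=cv2.connectedComponentsWithStats(mm)
        for i in range(1,N):
            if st[i,4]<25: continue
            ys,xs=np.where(L==i); P=np.array([pt(im,(x,y)) for x,y in zip(xs,ys) if im['depth'][y,x]>0])
            print(n,k,st[i],ce[i].round(1),'med',np.median(P,0).round(3),'z',np.percentile(P[:,2],[3,97]).round(3))
    # board green normal
    g=cv2.inRange(hsv,(50,80,40),(80,255,255)); g[:b]=0;g[d:]=0;g[:,:a]=0;g[:,c:]=0
    N,L,st,ce=cv2.connectedComponentsWithStats(g); i=1+np.argmax(st[1:,4])
    ys,xs=np.where(L==i); P=np.array([pt(im,(x,y)) for x,y in zip(xs,ys)]); P=P[(P[:,2]>.02)&(P[:,2]<.09)]
    c0=np.median(P,0); u,s,v=np.linalg.svd(P-P.mean(0)); nn=v[2]*np.sign(v[2,2]); print('board',c0.round(3),nn.round(3),np.degrees(np.arccos(nn[2])),'az',np.degrees(np.arctan2(nn[1],nn[0])))
    rect=cv2.minAreaRect(P[:,:2].astype(np.float32)); print(rect)
```

```text
scene red [183 165  17   6  43] [191.6 167.5] med [0.693 0.217 0.008] z [0.003 0.012]
scene red [226 166  11  28 182] [230.7 180.6] med [0.561 0.005 0.111] z [0.082 0.154]
scene red [184 171  17   5  42] [193.3 173.1] med [0.668 0.193 0.009] z [0.003 0.013]
scene orange [228 146  27   8 101] [241.3 149.6] med [0.835 0.115 0.011] z [0.003 0.016]
scene orange [265 171  10  41 245] [269.2 190. ] med [ 0.584 -0.085  0.096] z [0.038 0.148]
scene turq [200 153  10  35 152] [204.3 169.3] med [0.595 0.101 0.097] z [0.042 0.144]
scene turq [206 193  10  26 142] [210.2 205.6] med [0.47  0.009 0.109] z [0.072 0.144]
scene turq [211 220   4  10  28] [212.8 224.4] med [0.471 0.011 0.048] z [0.032 0.066]
scene blue [313 207  33  12 161] [328.2 213. ] med [ 0.662 -0.216  0.008] z [0.003 0.012]
scene blue [276 242  11  11  39] [281.2 247.1] med [ 0.466 -0.162  0.051] z [0.047 0.056]
board [ 0.46  -0.199  0.047] [-0.345 -0.01   0.939] 20.196943085864834 az -178.41584097153662
((0.4682510197162628, -0.19536945223808289), (0.0920354574918747, 0.1363072693347931), 0.947821855545044)
side red [243 194   9  23 121] [246.8 206. ] med [0.566 0.018 0.111] z [0.082 0.156]
side orange [249 172   7  33 162] [251.6 186.9] med [ 0.588 -0.073  0.105] z [0.038 0.149]
side purple [255 222   9  31 156] [259.2 236.2] med [0.499 0.098 0.102] z [0.05  0.149]
side turq [273 203   9  33 152] [277.4 217.9] med [0.476 0.022 0.106] z [0.049 0.151]
side turq [217 214   9  32 150] [220.9 229.6] med [0.6   0.113 0.099] z [0.048 0.15 ]
side blue [190 195  25  12  45] [200.1 201.7] med [ 0.72  -0.017  0.056] z [0.017 0.06 ]
board [ 0.468 -0.185  0.051] [-0.347 -0.007  0.938] 20.312527312560476 az -178.8434622672528
((0.47170132398605347, -0.191396564245224), (0.09111525863409042, 0.1379578858613968), 1.3997650146484375)
```

Run:
```python
from h import *
S={n:np.load(n+'0.npy',allow_pickle=True).item() for n in('scene','side')}
a=S['scene']['pixels'][140:300,175:345,::-1]; b=S['side']['pixels'][155:270,190:330,::-1]
a=cv2.resize(a,(510,480),interpolation=cv2.INTER_CUBIC)
cv2.imwrite('pics/crop.png',a)
```

```text
(no output)
```

View pics/crop.png

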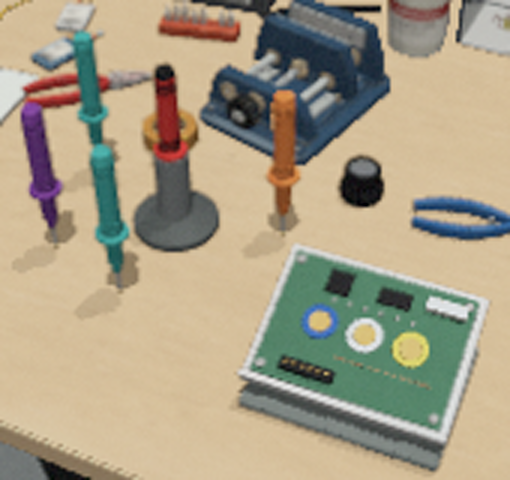

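The crop shows the three spots in a row: blue ring (320,321), white (365,334) and yellow (411,349) in crop pixels. The red pen is in its stand, with the decoys about 90 mm away. I'll compute the spots by ray casting and move the gripper over the pen.

```bash
python3 - <<'E'
from h import *
for n,roi in(('scene',(255,225,345,290)),('side',(275,165,325,215))):
    im=np.load(n+'0.npy',allow_pickle=True).item(); a,b,c,d=roi
    hsv=cv2.cvtColor(im['pixels'],cv2.COLOR_RGB2HSV)
    m=cv2.inRange(hsv,(15,70,120),(35,255,255)); m2=np.zeros_like(m); m2[b:d,a:c]=m[b:d,a:c]
    N,L,st,ce=cv2.connectedComponentsWithStats(m2)
    for i in range(1,N):
        if st[i,4]>8: print(n,st[i],onz(im,ce[i],.053).round(4))
E
python3 -m jog '[{"xyz":[0,0,0],"spin":-1},{"xyz":[0,0,0],"spin":-1},{"xyz":[0,0,0],"spin":-0.5}]' 0.2 20
python3 -m jog '[{"xyz":[-0.54,-0.81,0],"spin":0},{"xyz":[-0.54,-0.81,0],"spin":0},{"xyz":[-0.54,-0.81,0],"spin":0},{"xyz":[-0.54,-0.81,0],"spin":0},{"xyz":[-0.54,-0.81,0],"spin":0},{"xyz":[-0.54,-0.81,0],"spin":0},{"xyz":[-0.54,-0.81,0],"spin":0},{"xyz":[-0.54,-0.81,0],"spin":0},{"xyz":[-0.54,-0.81,0],"spin":0},{"xyz":[-0.54,-0.81,0],"spin":0},{"xyz":[-0.54,-0.81,0],"spin":0},{"xyz":[-0.54,-0.81,0],"spin":0},{"xyz":[-0.54,-0.81,0],"spin":0},{"xyz":[-0.54,-0.81,0],"spin":0},{"xyz":[-0.54,-0.81,0],"spin":0},{"xyz":[0,0,0],"spin":0}]'
python3 - <<'E'
from h import *
im=get_image('wrist'); save(im,'w1.png'); np.save('w1.npy',im,allow_pickle=True); s=status.state()
M=R.from_rotvec(s['ee_rot']).as_matrix(); print(s['time'],s['ee_pos'],M.round(3),s['joint_pos'],s['width'])
print('pen top proj',proj(im,np.array([.568,.010,.164])))
E
```

```text
scene [255 225  15  23 194] [ 0.4802 -0.1055  0.053 ]
scene [299 225   7   3  10] [ 0.543  -0.1829  0.053 ]
scene [310 225  14   7  42] [ 0.5529 -0.2151  0.053 ]
scene [324 240  21  50 446] [ 0.4526 -0.2876  0.053 ]
scene [278 244   7   6  34] [ 0.4675 -0.1612  0.053 ]
scene [255 249   4  13  27] [ 0.4274 -0.1204  0.053 ]
scene [293 248   7   7  37] [ 0.4678 -0.1952  0.053 ]
scene [306 251  12  11 115] [ 0.4678 -0.2293  0.053 ]
scene [255 276  41  14 245] [ 0.3681 -0.1772  0.053 ]
side [275 165  15  39 264] [ 0.5439 -0.2053  0.053 ]
side [293 165  32  50 570] [ 0.4199 -0.2083  0.053 ]
side [299 176   8   6  39] [ 0.4717 -0.2263  0.053 ]
side [298 183   5   4  14] [ 0.4712 -0.1936  0.053 ]
side [295 190   4   4  11] [ 0.4708 -0.1588  0.053 ]
side [282 211  16   4  41] [ 0.4688 -0.0581  0.053 ]
time: 0.48
ee_pos: [0.1489, 0.6066, 0.2307]
ee_rot: [0.036, -3.141, 0.002]
force: [0.4, 0.1, -0.2]
width: 0.0514
finger_force: 0.0
time: 2.48
ee_pos: [0.5689, 0.005, 0.2309]
ee_rot: [-0.026, 3.14, -0.001]
force: [0.4, -1.1, 1.1]
width: 0.0514
finger_force: 0.0
2.525 [0.56700782 0.00679787 0.23065273] [[-1.    -0.018 -0.001]
 [-0.018  1.     0.   ]
 [ 0.001  0.    -1.   ]] [-1.85142392e-01  4.50585899e-01  1.58029808e+00  2.26245677e-04
  1.11174910e+00 -1.77433573e+00] 0.05118257295613851
pen top proj (np.float64(262.9443592844799), np.float64(208.25615280041887))
```

View pics/w1.png

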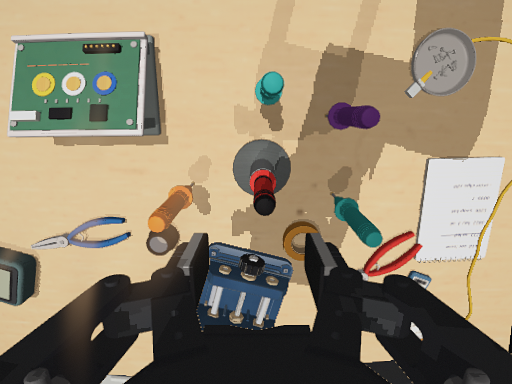

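The wrist view shows the black pen cap at (264,205), within 3 px of the prediction. The yellow ring is at (43,84), the outermost (−y) pad of the row, which agrees with the other views. I'll descend and grip.

```bash
python3 -m jog '[{"xyz":[0,0.08,0.5],"spin":0},{"xyz":[0,0,0.5],"spin":0},{"xyz":[0,0,0.5],"spin":0},{"xyz":[0,0,0.5],"spin":0},{"xyz":[0,0,0.5],"spin":0},{"xyz":[0,0,0],"spin":0},{"xyz":[0,0,0],"spin":0}]'
python3 -m jog '[{"xyz":[0,0,0],"spin":0},{"xyz":[0,0,0],"spin":0},{"xyz":[0,0,0],"spin":0},{"xyz":[0,0,0],"spin":0},{"xyz":[0,0,0],"spin":0},{"xyz":[0,0,0],"spin":0}]' -1 30
```

```text
time: 3.4
ee_pos: [0.5666, 0.0128, 0.107]
ee_rot: [-0.034, 3.141, 0.0]
force: [0.4, -0.1, 0.6]
width: 0.0511
finger_force: 0.0
time: 4.15
ee_pos: [0.5672, 0.0121, 0.1072]
ee_rot: [-0.033, 3.14, -0.0]
force: [-0.1, 0.3, 6.0]
width: 0.0172
finger_force: 30.3
```

```bash
python3 -m jog '[{"xyz":[0,0,-0.24],"spin":0},{"xyz":[0,0,-0.24],"spin":0},{"xyz":[0,0,-0.24],"spin":0},{"xyz":[0,0,-0.24],"spin":0},{"xyz":[0,0,0],"spin":0},{"xyz":[0,0,0],"spin":0}]' -1 20
python3 -m jog '[{"xyz":[0.1,0,0],"spin":0},{"xyz":[0.1,0,0],"spin":0},{"xyz":[0.1,0,0],"spin":0},{"xyz":[0.1,0,0],"spin":0},{"xyz":[0.1,0,0],"spin":0},{"xyz":[0.1,0,0],"spin":0},{"xyz":[0,0,0],"spin":0}]'
python3 - <<'E'
from h import *
s=status.state();print(s['time'],s['ee_pos'],s['force'],s['ft_torque'])
im=get_image('scene'); np.save('s2.npy',im,allow_pickle=True); save(im,'s2.png',(190,120,290,230),5)
E
```

```text
time: 4.9
ee_pos: [0.5663, 0.0121, 0.1542]
ee_rot: [0.033, -3.141, -0.0]
force: [-0.7, 0.3, -1.2]
width: 0.0174
finger_force: 30.0
time: 5.78
ee_pos: [0.5363, 0.0114, 0.1547]
ee_rot: [-0.033, 3.141, -0.0]
force: [2.5, -0.1, 0.1]
width: 0.0171
finger_force: 30.3
5.775 [0.53633785 0.01137701 0.15469654] [ 2.46284745 -0.11385708  0.07597924] [-0.1280003  -0.72844881 -0.0423497 ]
```

View pics/s2.png

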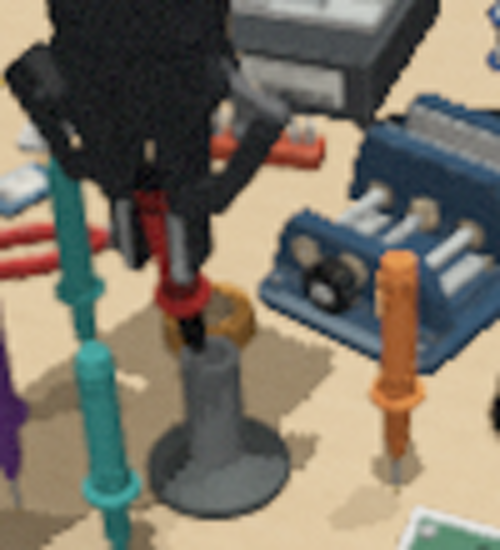

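The scene crop shows the pen pivoting in the fingers: flange at about (183,290), nose tip in the rim at about (200,345). I'll lever it further, then lift it out and measure the tilt.

```bash
python3 -m jog '[{"xyz":[0.1,0,0],"spin":0},{"xyz":[0.1,0,0],"spin":0},{"xyz":[0,0,0],"spin":0}]'
python3 -m jog '[{"xyz":[0,0,-0.3],"spin":0},{"xyz":[0,0,-0.3],"spin":0},{"xyz":[0,0,-0.3],"spin":0},{"xyz":[0,0,-0.3],"spin":0},{"xyz":[0,0,0],"spin":0},{"xyz":[0,0,0],"spin":0}]' -1 60
python3 - <<'E'
from h import *
s=status.state();print(s['time'],s['ee_pos'],s['force'],s['ft_torque'])
for n in('scene','side'):
    im=get_image(n); np.save(n+'3.npy',im,allow_pickle=True)
    c={'scene':(190,100,270,200),'side':(210,140,290,240)}[n]
    save(im,n+'3.png',c,5)
a=cv2.imread('pics/scene3.png');b=cv2.imread('pics/side3.png');cv2.imwrite('pics/both3.png',np.hstack([a,b]))
E
```

```text
time: 6.2
ee_pos: [0.526, 0.0113, 0.1544]
ee_rot: [0.033, -3.141, -0.0]
force: [2.9, -1.7, 0.7]
width: 0.0175
finger_force: 30.6
time: 6.95
ee_pos: [0.5262, 0.0113, 0.2142]
ee_rot: [0.033, -3.141, -0.0]
force: [-0.4, 0.7, -0.2]
width: 0.0165
finger_force: 58.5
6.95 [0.52618321 0.01134294 0.21420872] [-0.36401168  0.74770659 -0.23807379] [ 0.01319563 -0.0306218   0.00993807]
```

View pics/both3.png

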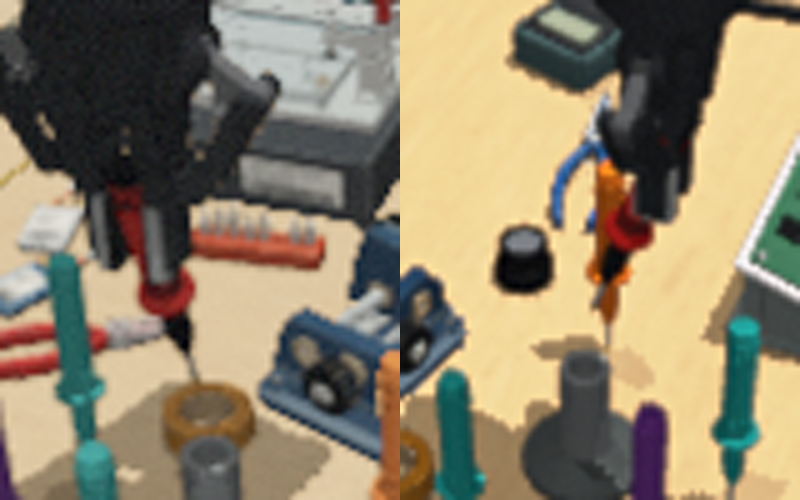

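The left (scene) half shows the flange at (166,293) and the tip at (197,380). The right (side) half shows the flange at (628,232) and the nose end near (600,300). I'll triangulate the axis from the scene rays intersected with the tilt plane.

```bash
cat >> h.py <<'E'
def inplane(im,uv,s):
    "ray cut with the plane through the tcp spanned by tool x,z; returns tool coords from grasp point"
    M=R.from_rotvec(s['ee_rot']).as_matrix(); o,d=ray(im,uv); n=M[:,1]; p=o+d*((s['ee_pos']-o)@n)/(d@n)
    return M.T@(p-s['ee_pos'])+[0,0,.019]
E
python3 - <<'E'
from h import *
s=status.state()
for n,fl,tip,x0,y0 in(('scene',(166,293),(197,380),190,100),('side',(228,232),(198,300),210,140)):
    im=np.load(n+'3.npy',allow_pickle=True).item()
    for q in(fl,tip):
        t=inplane(im,(x0+(q[0]+.5)/5-.5,y0+(q[1]+.5)/5-.5),s); print(n,(t*1000).round(1),np.degrees(np.arctan2(-t[0],t[2])))
    # predicted pixels (crop px) for 20 deg
    M=R.from_rotvec(s['ee_rot']).as_matrix()
    for th in(15,20,25):
        for L in(.042,.084,.11):
            p=s['ee_pos']+M@np.array([-L*np.sin(np.radians(th)),0,L*np.cos(np.radians(th))-.019]); u=proj(im,p); print(th,L,((u[0]-x0)*5,(u[1]-y0)*5))
E
```

```text
scene [-19.3  -0.   45.3] 23.107597307112467
scene [-40.6  -0.  108.6] 20.486676097086796
15 0.042 (np.float64(154.24668138555234), np.float64(292.1138309122182))
15 0.084 (np.float64(172.5166878043811), np.float64(353.12261052198835))
15 0.11 (np.float64(183.10411184037392), np.float64(388.4200594638864))
20 0.042 (np.float64(157.73672080141765), np.float64(285.86271024418284))
20 0.084 (np.float64(179.1049952992796), np.float64(340.89076372939974))
20 0.11 (np.float64(191.44015797072726), np.float64(372.6248341832098))
25 0.042 (np.float64(161.0429575682737), np.float64(279.20214538197797))
25 0.084 (np.float64(185.33193501986986), np.float64(327.9613779303371))
25 0.11 (np.float64(199.30892991161443), np.float64(356.00353998657596))
side [-19.3  -0.   43.3] 24.062242312400656
side [-35.9   0.   97.4] 20.2525886763972
15 0.042 (np.float64(241.4275012417727), np.float64(229.9171862376204))
15 0.084 (np.float64(220.90362374040467), np.float64(282.3591136795169))
15 0.11 (np.float64(208.83164517923362), np.float64(313.2041907771557))
20 0.042 (np.float64(235.10029361199827), np.float64(226.7158282200637))
20 0.084 (np.float64(208.65459856642445), np.float64(276.1418317370452))
20 0.11 (np.float64(193.10348557116896), np.float64(305.20614641363807))
25 0.042 (np.float64(228.98138865037282), np.float64(223.1263067481396))
25 0.084 (np.float64(196.79730691064677), np.float64(269.1967174252983))
25 0.11 (np.float64(177.86963120790006), np.float64(296.2913608190321))
```

The flange-to-tip direction gives a tilt of about 17–19°. I'll go above the board and refine there, with tip and spot in the same views.

```bash
python3 -m jog '[{"xyz":[0,0,-0.62],"spin":0},{"xyz":[0.283,-0.595,0],"spin":0},{"xyz":[0.283,-0.595,0],"spin":0},{"xyz":[0.283,-0.595,0],"spin":0},{"xyz":[0.283,-0.595,0],"spin":0},{"xyz":[0.283,-0.595,0],"spin":0},{"xyz":[0.283,-0.595,0],"spin":0},{"xyz":[0.283,-0.595,0],"spin":0},{"xyz":[0.283,-0.595,0],"spin":0},{"xyz":[0,0,0.5],"spin":0},{"xyz":[0,0,0.3],"spin":0},{"xyz":[0,0,0],"spin":0},{"xyz":[0,0,0],"spin":0}]'
python3 - <<'E'
from h import *
s=status.state();print(s['time'],s['ee_pos'],s['force'],s['ft_torque'])
C={'scene':(250,160,350,280),'side':(250,110,350,230)}
o=[]
for n in('scene','side'):
    im=get_image(n); np.save(n+'4.npy',im,allow_pickle=True); a,b,c,d=C[n]
    o.append(cv2.resize(im['pixels'][b:d,a:c,::-1],None,fx=4,fy=4,interpolation=cv2.INTER_CUBIC))
cv2.imwrite('pics/both4.png',np.hstack(o))
E
```

```text
time: 8.68
ee_pos: [0.4187, -0.2292, 0.2055]
ee_rot: [-0.033, 3.141, -0.0]
force: [-0.1, 0.3, -0.8]
width: 0.0166
finger_force: 58.6
8.675 [ 0.41866306 -0.22918298  0.2054795 ] [-0.12060853  0.30968746 -0.82962829] [0.0316396  0.02595367 0.04650754]
```

View pics/both4.png

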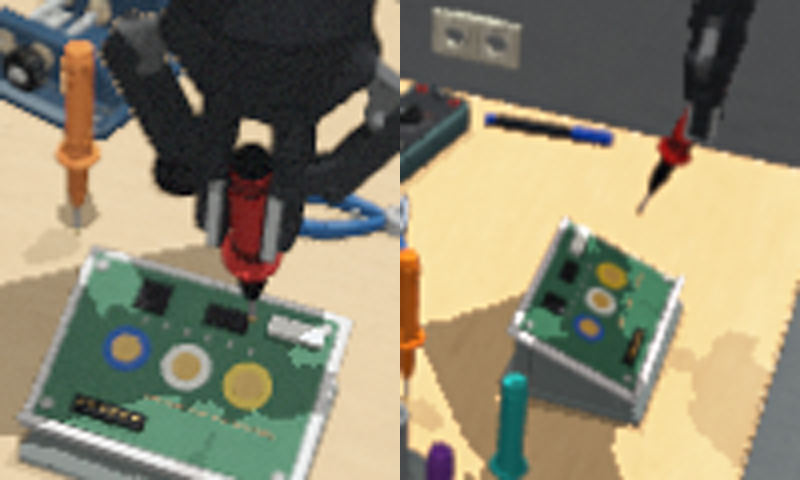

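In the left (scene) half the tip is at about (254,318) and the yellow ring at (247,386). In the right (side) half the flange is at (675,149), the tip at (640,212) and the yellow ring at (612,275). I'll fit the pen's midline at sub-pixel level in the side view.

```bash
python3 - <<'E'
from h import *
s=status.state()
im=np.load('side4.npy',allow_pickle=True).item(); p=im['pixels'].astype(float)
pts=[]
for v in range(146,165):
    row=p[v,300:330]; bg=np.median(np.r_[p[v,300:306],p[v,324:330]],0) 
    w=np.abs(row-bg).sum(1); w[w<60]=0
    uc=315-(v-154)*.55; x=np.arange(300,330); w[abs(x-uc)>7]=0
    if w.sum()>80: u=(w*x).sum()/w.sum(); pts.append((u,v)); t=inplane(im,(u,v),s)*1000; print(v,round(u,2),int(w.sum()),t.round(1))
E
python3 - <<'E'
from h import *
s=status.state()
for n,q in(('scene',(254,318)),('side',(240,212))):
    im=np.load(n+'4.npy',allow_pickle=True).item(); o=(250,160) if n=='scene' else (250,110)
    uv=(o[0]+(q[0]+.5)/4-.5,o[1]+(q[1]+.5)/4-.5); print(n,uv,inplane(im,uv,s)*1000)
    hsv=cv2.cvtColor(im['pixels'],cv2.COLOR_RGB2HSV); m=cv2.inRange(hsv,(15,110,90),(35,255,255))
    N,L,st,ce=cv2.connectedComponentsWithStats(m)
    y=(311.3,256.1) if n=='scene' else (302.6,178.4)
    for i in range(1,N):
        if st[i,4]>8 and np.hypot(*(ce[i]-y))<8: print(st[i],ce[i],onz(im,ce[i],.053))
ims=[np.load(n+'4.npy',allow_pickle=True).item() for n in('scene','side')]
A=[];b=[]
for im,uv in zip(ims,[(313.1,239.1),(309.6,162.6)]):
    o,d=ray(im,uv); d/=np.linalg.norm(d); P=np.eye(3)-np.outer(d,d); A.append(P);b.append(P@o)
x,res,*_=np.linalg.lstsq(np.vstack(A),np.hstack(b),rcond=None); print('tip',x,res**.5)
E
```

```text
146 317.95 2083 [-19.9   0.   36.9]
147 318.26 3634 [-18.5   0.   40.2]
148 318.5 3509 [-17.3   0.   43.5]
149 318.45 3487 [-17.    0.   47.1]
150 317.81 3550 [-18.4   0.   51.1]
151 316.58 3207 [-21.6   0.   55.6]
152 315.45 2792 [-24.5   0.   60.1]
153 314.79 2634 [-26.    0.   64.2]
154 314.44 2611 [-26.6   0.   68.1]
155 313.9 2248 [-27.8   0.   72.2]
156 313.29 1674 [-29.2   0.   76.4]
157 312.82 1120 [-30.1   0.   80.4]
158 312.22 653 [-31.5   0.   84.6]
159 311.46 354 [-33.4   0.   89. ]
160 310.59 329 [-35.6   0.   93.4]
161 309.97 444 [-37.    0.   97.7]
162 309.52 418 [-38.    0.  101.9]
163 309.4 248 [-37.9   0.  105.8]
scene (313.125, 239.125) [-4.77158141e+01 -1.43061328e-14  1.18918628e+02]
[306 251  12  11 110] [311.49090909 256.08181818] [ 0.4676497  -0.22944646  0.053     ]
side (309.625, 162.625) [-3.73614198e+01  4.24053439e-14  1.04167227e+02]
[299 176   8   6  39] [302.46153846 178.48717949] [ 0.47169245 -0.22632159  0.053     ]
[298 184   4   3   9] [299.88888889 184.77777778] [ 0.47074896 -0.19308618  0.053     ]
tip [ 0.45631922 -0.23084324  0.11845685] [0.00104283]
```

```bash
python3 -m jog '[{"xyz":[0.2,0.04,0],"spin":0},{"xyz":[-0.09,0,0.25],"spin":0},{"xyz":[-0.09,0,0.25],"spin":0},{"xyz":[-0.09,0,0.25],"spin":0},{"xyz":[-0.09,0,0.25],"spin":0},{"xyz":[0,0,0],"spin":0},{"xyz":[0,0,0],"spin":0}]'
python3 - <<'E'
from h import *
s=status.state();print(s['time'],s['ee_pos'],s['force'],s['ft_torque'])
C={'scene':(280,205,340,285),'side':(275,130,335,210)}
o=[]
for n in('scene','side'):
    im=get_image(n); np.save(n+'5.npy',im,allow_pickle=True); a,b,c,d=C[n]
    o.append(cv2.resize(im['pixels'][b:d,a:c,::-1],None,fx=6,fy=6,interpolation=cv2.INTER_CUBIC))
cv2.imwrite('pics/both5.png',np.hstack(o))
E
```

```text
time: 9.65
ee_pos: [0.4265, -0.2269, 0.1552]
ee_rot: [0.033, -3.141, -0.0]
force: [-0.5, 0.6, -0.7]
width: 0.0168
finger_force: 58.6
9.65 [ 0.42646902 -0.22690705  0.15519682] [-0.51540411  0.57109925 -0.71444575] [-0.0374572   0.00429531 -0.05117963]
```

View pics/both5.png

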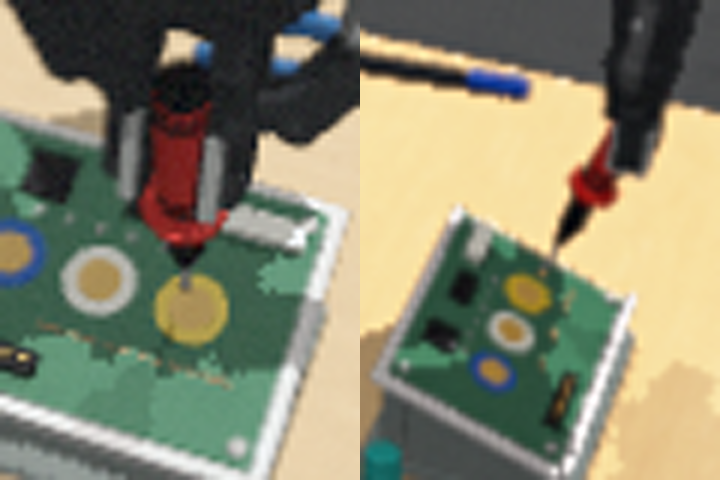

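Tip and spot are close. In the left (scene) half the tip is at (184,287) and the yellow spot at (192,310). In the right (side) half the tip is at about (553,263) and the spot at (528,293). I'll compare that with the offset expected along the normal.

Run:
```python
from h import *
n0=np.array([-.342,-.008,.94])
for n,tip,sp,o in(('scene',(184,287),(192,310),(280,205)),('side',(193,263),(168,293),(275,130))):
    im=np.load(n+'5.npy',allow_pickle=True).item()
    f=lambda q:(o[0]+(q[0]+.5)/6-.5,o[1]+(q[1]+.5)/6-.5)
    S=onz(im,f(sp),.053); print(n,'spot',S)
    for d in(.012,.016,.020):
        u=proj(im,S+n0*d); print(d,((u[0]-o[0]+.5)*6-.5,(u[1]-o[1]+.5)*6-.5))
    T=onz(im,f(tip),.0682); print('tip at z .0682 minus expected',(T-S-n0*.0162)*1000)
```

```text
scene spot [ 0.46729054 -0.22976367  0.053     ]
0.012 (np.float64(191.50613691652939), np.float64(297.50806009002656))
0.016 (np.float64(191.33779844028822), np.float64(293.26312321180984))
0.02 (np.float64(191.16755065231882), np.float64(288.97673828596567))
tip at z .0682 minus expected [ 1.62118257  3.1503975  -0.028     ]
side spot [ 0.47142282 -0.22681684  0.053     ]
0.012 (np.float64(177.54962580870222), np.float64(278.70194046871813))
0.016 (np.float64(180.7641407870998), np.float64(273.88881563107094))
0.02 (np.float64(183.9944966772373), np.float64(269.0518543253364))
tip at z .0682 minus expected [ -3.60308969 -11.26078291  -0.028     ]
```

The side view agrees, and the scene view says to move about 2 mm towards −y. I'll correct that, take a baseline of the noisy force, then advance and measure.

```bash
cat > f.py <<'E'
from h import *
F=[];P=[]
for i in range(14):
    get_image('wrist'); s=status.state(); F.append(s['force']);P.append(s['ee_pos'])
F=np.array(F); n0=np.array([-.342,-.008,.94]); f=F@n0
print('t',s['time'],'F',F.mean(0).round(2),'Fn',f.mean().round(2),'+-',(f.std()/14**.5).round(2),'pos',np.mean(P,0).round(4))
E
python3 -m jog '[{"xyz":[0,-0.04,0],"spin":0},{"xyz":[-0.02,0,0.06],"spin":0},{"xyz":[0,0,0],"spin":0},{"xyz":[0,0,0],"spin":0}]'
python3 f.py
python3 -m jog '[{"xyz":[-0.03,0,0.08],"spin":0},{"xyz":[-0.03,0,0.08],"spin":0},{"xyz":[0,0,0],"spin":0},{"xyz":[0,0,0],"spin":0}]'
python3 f.py
```

```text
time: 10.25
ee_pos: [0.4274, -0.2289, 0.1523]
ee_rot: [0.033, -3.141, -0.0]
force: [0.3, 0.1, -0.2]
width: 0.0167
finger_force: 58.6
t 10.95 F [ 0.17  0.11 -0.57] Fn -0.6 +- 0.1 pos [ 0.4274 -0.2289  0.1523]
time: 11.45
ee_pos: [0.4304, -0.2288, 0.1442]
ee_rot: [0.033, -3.141, -0.0]
force: [-0.3, 0.2, -0.8]
width: 0.0166
finger_force: 58.6
t 12.15 F [ 0.05 -0.1  -1.  ] Fn -0.95 +- 0.11 pos [ 0.4304 -0.2288  0.1444]
```

```bash
python3 -m jog '[{"xyz":[-0.02,0,0.06],"spin":0},{"xyz":[0,0,0],"spin":0},{"xyz":[0,0,0],"spin":0}]' |sed -n 2p
python3 f.py
python3 -m jog '[{"xyz":[-0.02,0,0.06],"spin":0},{"xyz":[0,0,0],"spin":0},{"xyz":[0,0,0],"spin":0}]'|sed -n 2p
python3 f.py
python3 - <<'E'
from h import *
im=get_image('wrist')
C={'scene':(280,205,340,285),'side':(275,130,335,210)}
o=[]
for n in('scene','side'):
    im=get_image(n); a,b,c,d=C[n]
    o.append(cv2.resize(im['pixels'][b:d,a:c,::-1],None,fx=6,fy=6,interpolation=cv2.INTER_CUBIC))
cv2.imwrite('pics/both6.png',np.hstack(o))
E
```

```text
ee_pos: [0.4314, -0.2288, 0.1412]
t 13.225 F [ 0.01 -0.06 -0.47] Fn -0.45 +- 0.12 pos [ 0.4314 -0.2288  0.1413]
ee_pos: [0.4325, -0.2289, 0.1383]
t 14.3 F [-0.21 -0.28  0.69] Fn 0.73 +- 0.11 pos [ 0.4325 -0.2288  0.1384]
```

View pics/both6.png

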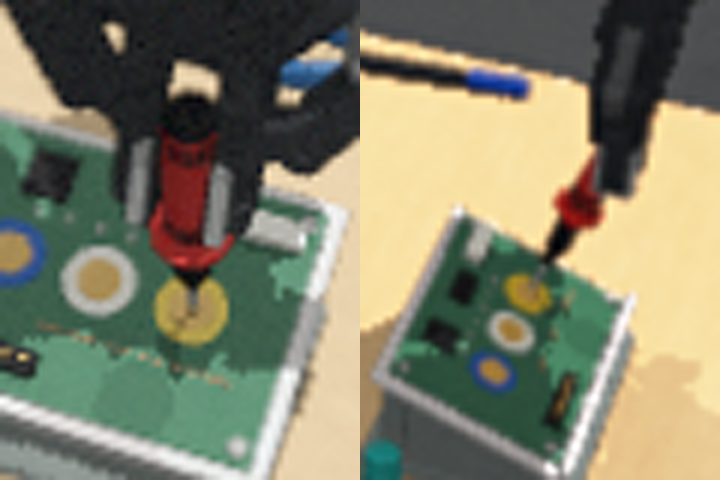

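The tip sits on the yellow spot: the pin ends at (193,312) against a spot centre of (192,310). The net force is about 1.45 N, so about 3 mm of compression. I'll advance about 4 mm more along the normal.

```bash
python3 -m jog '[{"xyz":[-0.015,0,0.04],"spin":0},{"xyz":[-0.015,0,0.04],"spin":0},{"xyz":[0,0,0],"spin":0},{"xyz":[0,0,0],"spin":0},{"xyz":[0,0,0],"spin":0}]' 
python3 f.py
python3 - <<'E'
from h import *
C={'scene':(280,205,340,285),'side':(275,130,335,210)}
o=[]
for n in('scene','side'):
    im=get_image(n); np.save(n+'7.npy',im,allow_pickle=True); a,b,c,d=C[n]
    o.append(cv2.resize(im['pixels'][b:d,a:c,::-1],None,fx=6,fy=6,interpolation=cv2.INTER_CUBIC))
cv2.imwrite('pics/both7.png',np.hstack(o))
E
```

```text
time: 15.08
ee_pos: [0.4339, -0.2288, 0.1344]
ee_rot: [0.033, -3.141, 0.0]
force: [-0.9, -0.8, 1.2]
width: 0.0161
finger_force: 58.6
t 15.775 F [-0.73 -0.66  1.41] Fn 1.58 +- 0.09 pos [ 0.4339 -0.2288  0.1343]
```

View pics/both7.png

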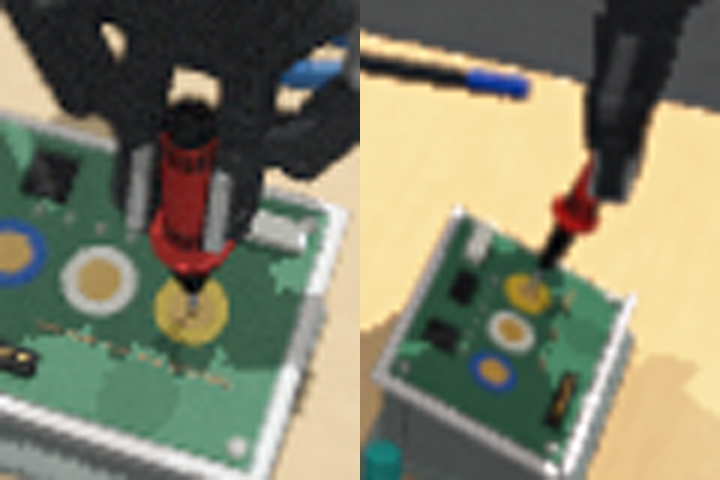

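The pen is on the yellow spot: the tip is still at (192,310) in the left half. The net force is about 2.3 N, close to the board normal, so the plunger is in about 6.5–7 mm. I'm handing in.

```bash
python3 -c "
from workcell import r
print(r.finish_job())"
```

```text
the job is handed in; nothing more can be done
None
```

I handed the job in at about 16 s, with the red pen still gripped and its tip held on the yellow-ringed spot; the result was not reported. I estimate the spring is in by 6.5–7 mm (about 2.3 N) and the pen is within about 2° of square. The tip never went near the blue or white pads, and I saw nothing else on the desk disturbed.

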